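Line up pipe nipples in the sloping V-trough

TASK

Lay the three steel pipe nipples on their sides in the sloping V-trough, so that they lie in one line along its fold, end to end with the lowest against the stop: the longest at the bottom by the stop, then the middle one, the shortest uppermost. Leave the other fittings on the bench standing where they are.

Things in the scene. Friction and masses are not known exactly. Their poses are not given: they have to be found in the camera images.
- nipple_long: the longest of three galvanised steel pipe nipples: a plain straight tube, 34 mm in diameter, 130 mm long, thread marks at both ends, about 0.33 kg, standing on end on the bench at the start. Origin at the centre of the end it stands on, z along its axis to the other end. It collides as a solid cylinder; either end may point either way in the trough
- nipple_middle: the middle one of three galvanised steel pipe nipples: a plain straight tube, 34 mm in diameter, 105 mm long, thread marks at both ends, about 0.27 kg, standing on end on the bench at the start. Origin at the centre of the end it stands on, z along its axis to the other end. It collides as a solid cylinder; either end may point either way in the trough
- nipple_short: the shortest of three galvanised steel pipe nipples: a plain straight tube, 34 mm in diameter, 80 mm long, thread marks at both ends, about 0.2 kg, standing on end on the bench at the start. Origin at the centre of the end it stands on, z along its axis to the other end. It collides as a solid cylinder; either end may point either way in the trough
- nipple_long_mid (a point): centre of the longest nipple, on its axis 65 mm from either end
- nipple_middle_mid (a point): centre of the middle nipple, on its axis 52.5 mm from either end
- nipple_short_mid (a point): centre of the shortest nipple, on its axis 40 mm from either end
- trough_fold (a point): low end of the V-trough's fold, where the fold meets the inner face of the stop plate (66 mm wide, 46 mm above the fold); x points up along the fold, y level across the trough, z square to the fold, out of the open V. The fold climbs at 20 degrees, 400 mm long, open at its high end. A nipple lying home has its axis 24 mm above the fold. The lining is slippery: a nipple laid in it slides down
- trough: fixed V-trough, lined in white plastic (friction about 0.12), on a dark base plate 400 x 90 mm; origin on the bench under its middle, x level towards the high end. Walls 45 degrees either side of upright, each 45 mm wide: rims 32 mm out to each side and 32 mm above the fold. The fold is 50 mm above the bench at the stop, 187 mm at the high end
- valve_a: a bystander: a steel ball valve standing on end, 70 mm tall body up to 46 mm in diameter (origin under its centre), with a flat red upright lever on its own -x side reaching 36 mm out from the axis and 105 mm high
- valve_b: a bystander: a brass ball valve standing on end, 70 mm tall body up to 46 mm in diameter (origin under its centre), with a flat red upright lever on its own -x side reaching 36 mm out from the axis and 105 mm high
- socket: a bystander: a short thick steel pipe socket, 51 mm in diameter, 50 mm tall, origin under its centre
- plugs: a bystander: two black plastic plugs stuck together as one piece, 56 mm in diameter, 56 mm tall, origin under its centre
- elbow: a bystander: a steel pipe elbow standing on one leg, legs 42 mm in diameter, origin under the centre of the upright leg; the other leg is level and reaches 46 mm out along its x axis; 63 mm tall
- union: a bystander: a grey plastic pipe union, 60 mm in diameter, 70 mm tall, origin under its centre

How it is judged:
By the outcome, as a careful person would: the job done as asked, in the order asked, and still so for the second after the job is handed in, with the robot touching nothing.
It also fails if it takes over 67 s, if anything falls off the work surface, if the arm or the gripper's body presses on something with over 40 N, if the wrist force passes 120 N, or if a joint passes its speed limit or range.

ROBOT

A 6-joint arm with a two-finger parallel gripper is mounted at the origin on the work surface. World frame = base frame: x ahead of the robot, y to its left, z up, the work surface at z = 0. Lengths are in mm, angles in rad, forces in N, time in s.
With the tool pointing down it reaches from about 350 to 775 mm from the base axis. Payload 5.5 kg.
Tool frame: the origin (TCP) lies at the very end of the fingers, on their centre line; the grasp point (between the pads) lies 19 mm behind it; z points along the fingers, y is the line along which they close (so a half turn about z gives the same grasp; the last joint's range is limited). The gripper opens to 85 mm and grips with 20 to 120 N. Pads are 22 mm wide; open, the fingers measure 114 mm over their backs; the gripper's body (76 mm by 85 mm) begins 54 mm behind the grasp point. The pads swing forward as they close: fully open they stand 13 mm farther back than shut.
Start: joints at [-0.14, 0.313, 0.046, 1.304, 0, 1.431], TCP at [575.041, -0.015, 231.323] pointing down, gripper open.
Joint ranges: [-2.76, 2.76], [-0.86, 1.69], [-1.03, 1.26], [-2.2, 2.34], [-1.47, 1.5], [-3.14, 3.14]. Speed limits (rad/s): [2.57, 2.57, 3.14, 3.14, 3.14, 3.14].

INTERFACE

Orientations are given as a rotation vector (axis times angle).
In Python, from station import arm gives the robot as it stands.
- The arm moves only by the shell command python3 -m crank 'ROWS' [FORCE]. ROWS is a JSON object of lists of equal length, an entry for each row: "dp": the shift along the world's x, y, z in m, a list of three; "rot": the turn, a rotation vector about the world's x, y, z in degrees, a list of three; "fingers": the closure, from 0 (fully open) to 1 (shut). A call has exactly 10 rows; each row shifts and turns the commanded pose from where the row before left it; what a row does not reach is not made up. A row lasts 1/12 s, in which the tool goes at most 41.7 mm and 7.16 degrees, less where a joint would pass 70% of its speed; a pose out of reach is approached as far as the arm can. A call is refused whole if a number of a shift passes 0.0417 or a number of a turn 7.16, either way. A call with a gripper value outside its range is refused whole. The fingers move at their own pace and stop on an object; FORCE is the grip in N (left out, the last holds). Time passes only in rows, so rows that do not move let the fingers close, or fill a call up. It gives the time, the measured TCP pose, the force, the opening and the grip force at its end, in the units of the state.
- arm.get_obs(): the state, without advancing time (a new reading comes with each control period).
- arm.camera(name): name is "scene" or "side" or "wrist"; returns the picture (400x640x3 uint8, red, green, blue); there is no depth.
- arm.camera_model(name): a dict with "fx", "fy", "cx", "cy" (pixels), "eye" and "orientation" of the camera in the world; the wrist camera has in their place "tool_from_camera" (4x4, takes a point from camera to tool coordinates, whose origin is the TCP and whose axes are the flange's). Camera axes: x right, y down, z forward; pixel columns grow to the right and rows downward; lengths in mm; the calibration is good to about 2 mm. A picture is of the moment at which its call begins: read the wrist's pose just before it. camera_model takes no time and is no camera call.
- arm.hand_in(): hands the job in; it is judged then, once.
The state is a dict: "time": time; "q": joint angles; "dq": joint speeds; "joint_efforts": joint torques, N m; "tool_pos": TCP position; "tcp_rot": TCP orientation; "force": force on the tool from outside, world axes, zero at the start; "torque": the same for the moment, N m; "opening": opening from 0.0 (shut) to 1.0 (fully open); "grip_force": force on a finger pad.
Only numpy, scipy, OpenCV 4.12 (cv2) and the standard library are available. Lean on these libraries where they do the work, as an engineer would, in place of code of your own. Each camera call takes 0.05 s, during which the arm holds its last target. There are 200 camera calls.

## Working session

There is one attempt and no reset: what is moved stays moved. The work goes in short steps, Python scripts to look and compute and a shell command to move; the robot and the scene stay as the last step left them, time stands still between calls to the robot, and variables do not carry over. Pictures are saved under pics/ and viewed, at most 10 in all, crops included, and the job is handed in when it is done.

```bash
mkdir -p pics; ls; python3 - <<'E'
from station import arm
import cv2
print(arm.get_obs())
for n in("scene","side"):
    m=arm.camera_model(n);print(n,m)
    cv2.imwrite(f"pics/{n}0.png",arm.camera(n)[:,:,::-1])
print(arm.camera_model("wrist"))
E
```

```text
pics
{'time': 0.0, 'q': array([-1.39586248e-01,  3.14041002e-01,  4.49833224e-02,  1.30356858e+00,
        4.13843286e-06,  1.43122159e+00]), 'dq': array([ 8.86711931e-04, -1.09368018e-03, -7.48009528e-05,  5.43517549e-04,
       -8.51517727e-04, -1.88804713e-03]), 'joint_efforts': array([-2.90074182e-03, -4.80629075e+01,  2.98531097e+01,  1.95313990e-02,
       -3.83516899e-04, -4.27451073e-05]), 'tool_pos': array([5.74504873e+02, 6.90986375e-02, 2.30387525e+02]), 'tcp_rot': array([-2.22041879e+00, -2.22039322e+00,  1.72400237e-03]), 'force': array([ 0.3584313, -0.3599973,  0.4267467]), 'torque': array([ 0.01096766, -0.00320281, -0.02372459]), 'grip_force': 0.0, 'opening': 1.0036368946982317}
scene {'fx': 388.4398289414621, 'fy': 388.4398289414621, 'cx': 320.7246663705749, 'cy': 193.31425723128885, 'eye': array([983.91138623, 311.92597732, 685.30659213]), 'orientation': array([-1.22650572, -2.36994404,  0.86763792])}
side {'fx': 454.4726830730452, 'fy': 454.4726830730452, 'cx': 313.09837665215406, 'cy': 199.01787525944755, 'eye': array([356.53078094, 810.3552826 , 581.85334221]), 'orientation': array([-0.28947863,  2.59059972, -1.48691621])}
{'fx': 359.9137241759781, 'fy': 359.9137241759781, 'cx': 321.6385972409665, 'cy': 193.96664967755618, 'tool_from_camera': array([[ 2.01669238e-04, -9.56389918e-01, -2.92092939e-01,
         7.47009598e+01],
       [ 9.99999923e-01,  9.44512134e-05,  3.81169894e-04,
        -3.10127960e-02],
       [-3.36958511e-04, -2.92092993e-01,  9.56389863e-01,
        -1.42096341e+02],
       [ 0.00000000e+00,  0.00000000e+00,  0.00000000e+00,
         1.00000000e+00]])}
```

View pics/scene0.png

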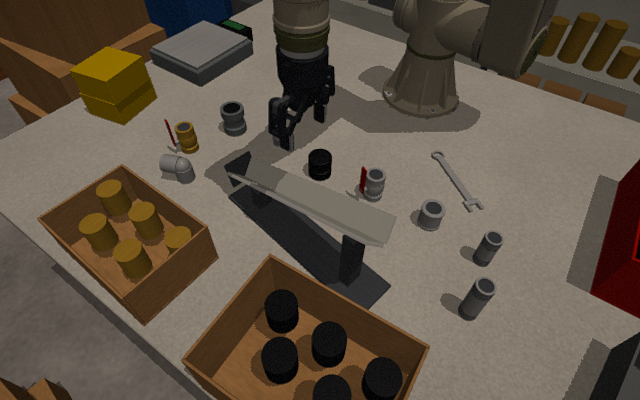

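View pics/side0.png

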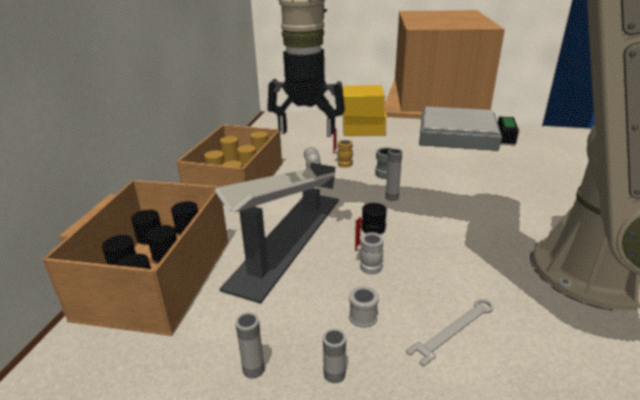

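The scene view shows one nipple at (488,248) and another at (477,298). The third is at side (394,175), hidden by the gripper in the scene view. The trough's high end is at scene (390,230), its stop at (228,165), and its base plate corners at about (390,287) and (358,308).

```bash
cat > h.py <<'E'
import numpy as np,cv2
from scipy.spatial.transform import Rotation as R
from station import arm
def cam(n,obs=None):
    m=arm.camera_model(n)
    if n=="wrist":
        T=np.eye(4);T[:3,:3]=R.from_rotvec(obs['tcp_rot']).as_matrix();T[:3,3]=obs['tool_pos']
        T=T@m['tool_from_camera'];return m,T[:3,:3],T[:3,3]
    return m,R.from_rotvec(m['orientation']).as_matrix(),np.array(m['eye'])
def proj(c,P):
    m,Rm,e=c;p=(np.atleast_2d(P)-e)@Rm
    return np.c_[m['fx']*p[:,0]/p[:,2]+m['cx'],m['fy']*p[:,1]/p[:,2]+m['cy']]
def onz(c,uv,z):
    m,Rm,e=c;d=Rm@np.array([(uv[0]-m['cx'])/m['fx'],(uv[1]-m['cy'])/m['fy'],1]);return e+d*(z-e[2])/d[2]
def tri(cs,uvs):
    A=np.zeros((3,3));b=np.zeros(3)
    for c,uv in zip(cs,uvs):
        m,Rm,e=c;d=Rm@np.array([(uv[0]-m['cx'])/m['fx'],(uv[1]-m['cy'])/m['fy'],1]);d/=np.linalg.norm(d)
        M=np.eye(3)-np.outer(d,d);A+=M;b+=M@e
    return np.linalg.solve(A,b)
E
python3 - <<'E'
from h import *
np.set_printoptions(precision=1,suppress=True)
s,d=cam("scene"),cam("side")
for nm,c,b,t in[("A",s,(484,262),(493,236)),("B",s,(469,313),(486,285)),("A side",d,(335,375),(334,336)),("B side",d,(253,371),(247,319)),("C side",d,(393,197),(395,153))]:
    print(nm,onz(c,b,0),[onz(c,t,h)[:2] for h in(80,105,130)])
print("base", [onz(s,p,4)[:2] for p in((390,287),(358,308),(229,197))],[onz(d,p,4)[:2] for p in((223,288),(262,300),(340,197))])
print("highend rims",onz(s,(395,216),210)[:2],onz(s,(386,243),210)[:2], "side",onz(d,(218,189),215)[:2],onz(d,(232,208),215)[:2])
a=lambda n,f:cv2.resize(arm.camera(n)[f],None,fx=3,fy=3,interpolation=cv2.INTER_CUBIC)[:,:,::-1]
cv2.imwrite("pics/z.png",np.vstack([a("scene",np.s_[140:315,210:410])[:, :600][:,:],a("side",np.s_[140:305,210:410])])[:1100:2,::2] if 0 else np.vstack([cv2.resize(arm.camera("scene")[140:315,210:510],(600,350))[:,:,::-1],cv2.resize(arm.camera("side")[140:265,210:510],(600,250))[:,:,::-1]]))
E
```

```text
A [452.2 358.5   0. ] [array([449.1, 347.5]), array([471.2, 346. ]), array([493.3, 344.5])]
B [574.3 373.4   0. ] [array([556.7, 371.7]), array([574.3, 369.2]), array([592. , 366.7])]
A side [448.2 353.2   0. ] [array([450.1, 350.2]), array([445.5, 373.1]), array([440.8, 396.1])]
B side [573.8 373.2   0. ] [array([586. , 344.9]), array([574.6, 368.1]), array([563.1, 391.3])]
C side [ 409.5 -210.5    0. ] [array([ 417.4, -304.4]), array([ 414.3, -248.9]), array([ 411.3, -193.4])]
base [array([614.8, 229.2]), array([686.8, 201.1]), array([ 629.3, -178.7])] [array([694.9, 207.5]), array([610.8, 223.3]), array([ 540.6, -177.9])]
highend rims [615.8 203.4] [667.6 215.9] side [680.7 195.7] [633.1 249.4]
```

View pics/z.png

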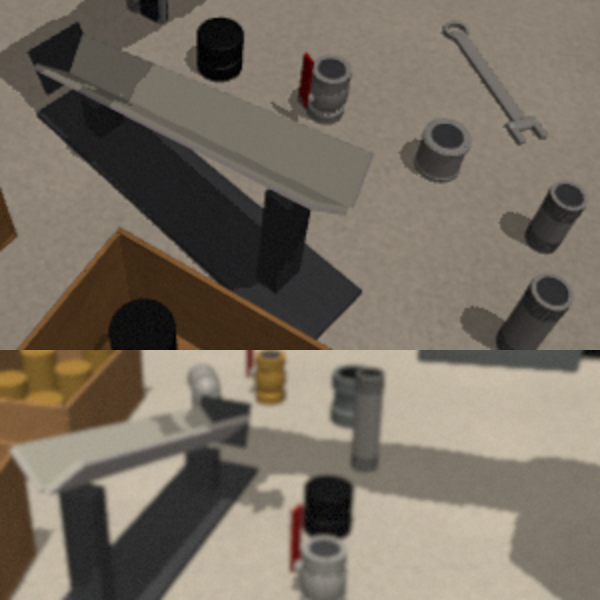

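A is the short nipple at (450,355), B the middle one at (574,372), and C the long one at about (410,-205). The crop shows the trough's corners clearly: stop top corners at scene (250,151) and (224,166), and high rim at (396,216). I'll fit the trough pose to these.

```bash
cat > fit.py <<'E'
from h import *
from scipy.optimize import least_squares
np.set_printoptions(precision=2,suppress=True)
s,d=cam("scene"),cam("side")
c,sn=np.cos(np.radians(20)),np.sin(np.radians(20))
def F(a,y,n): return [-188+a*c-n*sn,y,50+a*sn+n*c]
obs=[(s,[200,45,5],(390.5,286)),(s,[-200,-45,5],(229,197.5)),(s,F(400,32,32),(396.5,216.5)),(s,F(0,33,46),(250,151)),(s,F(0,-33,46),(224,166)),
(d,[200,-45,5],(223,288)),(d,[200,45,5],(262,300)),(d,[-200,45,5],(339,199)),(d,F(400,-32,32),(216.5,191)),(d,F(0,33,46),(335,167.5)),(s,F(400,-32,32),(385,243))]
def W(p,P):
    a=p[2];return np.array([p[0]+np.cos(a)*P[0]-np.sin(a)*P[1],p[1]+np.sin(a)*P[0]+np.cos(a)*P[1],P[2]])
f=lambda p:np.concatenate([proj(k,W(p,P))[0]-uv for k,P,uv in obs])
r=least_squares(f,[618,18,1.4],loss='soft_l1',x_scale=[10,10,.05])
print(r.x,np.degrees(r.x[2]));print(f(r.x).reshape(-1,2))
print("fold",W(r.x,F(0,0,0)),"high",W(r.x,F(400,0,0)))
E
python3 fit.py
```

```text
[620.29  26.4    1.4 ] 80.08917001196812
[[  1.59  -0.41]
 [ -0.24  -0.48]
 [ -0.16  -0.94]
 [  0.04   0.41]
 [  1.5    0.3 ]
 [ -3.82   2.13]
 [ -1.25   2.53]
 [ -0.48   0.53]
 [  0.6   -3.2 ]
 [ -0.47  -0.86]
 [-15.86  -2.73]]
fold [ 587.93 -158.79   50.  ] high [652.62 211.47 186.81]
```

```bash
python3 -m crank '{"dp":[[-0.01,-0.015,0],[-0.02,-0.025,0],[-0.02,-0.025,0],[-0.02,-0.025,0],[-0.02,-0.025,0],[-0.02,-0.025,0],[-0.02,-0.02,0],[-0.02,-0.02,0],[-0.01,-0.01,0],[0,0,0]],"rot":[[0,0,-5],[0,0,-5],[5,-0.9,0],[5,-0.9,0],[5,-0.9,0],[5,-0.9,0],[5,-0.9,0],[5,-0.9,0],[5,-0.9,0],[5,-0.9,0]],"fingers":[0,0,0,0,0,0,0,0,0,0]}' 100
python3 - <<'E'
from h import *
np.set_printoptions(precision=3,suppress=True)
o=arm.get_obs();w=arm.camera("wrist");print(o['tool_pos'],R.from_rotvec(o['tcp_rot']).as_matrix(),o['q'])
cv2.imwrite("pics/w1.png",w[:,:,::-1]);np.savez("w1.npz",p=o['tool_pos'],r=o['tcp_rot'])
s=arm.camera("scene");cv2.imwrite("pics/s1.png",s[:,:,::-1])
E
```

```text
time: 1.03
tool_pos: [413.8, -192.9, 231.7]
tcp_rot: [-1.987, -1.66, -0.742]
force: [0.2, 0.4, -0.6]
opening: 1.002
grip_force: 0.0
[ 413.751 -192.885  231.681] [[ 0.133  0.984  0.12 ]
 [ 0.745 -0.179  0.642]
 [ 0.653  0.004 -0.757]] [-0.945  0.422 -0.024  1.661  0.493  0.667]
```

View pics/w1.png

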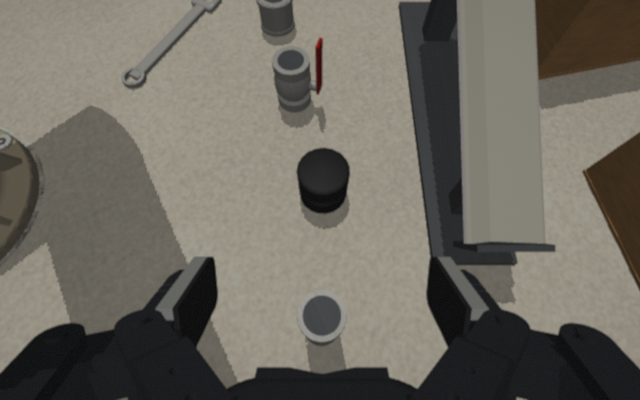

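The long nipple's top is centred at (322,317) between the fingers. The trough's stop corners are at about (463,245) and (553,247).

```bash
cat >> h.py <<'E'
F20=np.radians(20)
def tool(gr,al,off=14,yaw=80.1):
    a=np.radians(al);f=np.array([np.cos(np.radians(yaw)),np.sin(np.radians(yaw)),0]);z=np.sin(a)*f-np.cos(a)*np.array([0,0,1])
    return np.array(gr)+off*z
def place(p0,yaw,s,th,g,al,off=14,h=25):
    """TCP for a nipple with bottom end centre s along fold, th deg steeper than fold, gripped g from bottom at tilt al; returns tcp,tool tilt"""
    f=np.array([np.cos(yaw),np.sin(yaw),0]);k=np.array([0,0,1.])
    u=np.cos(F20)*f+np.sin(F20)*k;n=-np.sin(F20)*f+np.cos(F20)*k
    t=np.radians(th);E=p0+u*s+n*h;G=E+g*(np.cos(t)*u+np.sin(t)*n)
    at=al-(90-20-th);return tool(G,at,off,np.degrees(yaw)),at
E
python3 - <<'E'
from h import *
np.set_printoptions(precision=1,suppress=True)
d=np.load("w1.npz");c=cam("wrist",dict(tool_pos=d['p'],tcp_rot=d['r']))
L=onz(c,(322,317),130);print("long",L)
print("tcp", tool([L[0],L[1],105],40))
import fit
print(proj(c,[fit.W(fit.r.x,fit.F(0,y,46)) for y in(33,-33)]), proj(c,[fit.W(fit.r.x,[-200,45,5])]))
p0=fit.W(fit.r.x,fit.F(0,0,0))
for nm,s,th,g in(("L",17,18.5,105),("M",147,22,82),("S",255,33,58)):
    print(nm,place(p0,fit.r.x[2],s,th,g,40))
E
```

```text
long [ 411.8 -207.   130. ]
tcp [ 413.4 -198.2   94.3]
[620.29  26.4    1.4 ] 80.08917001196812
[[  1.59  -0.41]
 [ -0.24  -0.48]
 [ -0.16  -0.94]
 [  0.04   0.41]
 [  1.5    0.3 ]
 [ -3.82   2.13]
 [ -1.25   2.53]
 [ -0.48   0.53]
 [  0.6   -3.2 ]
 [ -0.47  -0.86]
 [-15.86  -2.73]]
fold [ 587.93 -158.79   50.  ] high [652.62 211.47 186.81]
[[477.55 242.56]
 [555.27 242.12]] [[432.87 262.28]]
L (array([602.87, -73.28, 130.95]), -11.5)
M (array([620.39,  26.97, 164.77]), -8)
S (array([633.84, 103.94, 193.05]), 3)
```

```bash
python3 -m crank '{"dp":[[0,-0.002,-0.015],[0,-0.003,-0.025],[0,0,-0.025],[0,0,-0.025],[0,0,-0.025],[0,0,-0.015],[0,0,-0.007],[0,0,0],[0,0,0],[0,0,0]],"rot":[[0,0,0],[0,0,0],[0,0,0],[0,0,0],[0,0,0],[0,0,0],[0,0,0],[0,0,0],[0,0,0],[0,0,0]],"fingers":[0,0,0,0,0,0,0,0,1,1]}' 100
python3 -m crank '{"dp":[[0,0,0],[0,0,0],[0,0,0],[0,0,0],[0,0,0.01],[0,0,0.02],[0,0,0.03],[0,0,0.03],[0,0,0.02],[0,0,0]],"rot":[[0,0,0],[0,0,0],[0,0,0],[0,0,0],[0,0,0],[0,0,0],[0,0,0],[0,0,0],[0,0,0],[0,0,0]],"fingers":[1,1,1,1,1,1,1,1,1,1]}' 100
```

```text
time: 1.97
tool_pos: [415.7, -195.2, 95.5]
tcp_rot: [-1.985, -1.668, -0.737]
force: [0.4, 0.3, 0.6]
opening: 0.749
grip_force: 0.0
time: 2.8
tool_pos: [416.0, -196.2, 208.2]
tcp_rot: [-1.988, -1.671, -0.738]
force: [1.5, -0.3, -3.6]
opening: 0.373
grip_force: 99.3
```

```bash
python3 -m crank '{"dp":[[0,0,0.02],[0.012,0.007,0.01],[0.02,0.013,0],[0.025,0.017,0],[0.025,0.017,0],[0.025,0.017,0],[0.025,0.017,0],[0.025,0.017,0],[0.02,0.013,0],[0.01,0.005,0]],"rot":[[-5.1,0.9,0],[-5.1,0.9,0],[-5.1,0.9,0],[-5.1,0.9,0],[-5.1,0.9,0],[-5.1,0.9,0],[-5.1,0.9,0],[-5.1,0.9,0],[-5.1,0.9,0],[-5.1,0.9,0]],"fingers":[1,1,1,1,1,1,1,1,1,1]}' 100
python3 - <<'E'
from h import *
np.set_printoptions(precision=3,suppress=True)
o=arm.get_obs();print(R.from_rotvec(o['tcp_rot']).as_matrix())
a=arm.camera("side");b=arm.camera("scene")
cv2.imwrite("pics/p1.png",np.vstack([cv2.resize(b[60:310,180:480],(600,500)[:2])[:300*1],cv2.resize(a[60:260,200:440],(600,500))][0:1]+[cv2.resize(a[60:210,200:440],(600,300))])[:,:,::-1])
E
```

```text
time: 3.63
tool_pos: [603.7, -69.3, 233.2]
tcp_rot: [2.298, 1.935, -0.224]
force: [-0.4, -0.8, -4.3]
opening: 0.373
grip_force: 99.6
[[ 0.167  0.985 -0.03 ]
 [ 0.966 -0.17  -0.194]
 [-0.196  0.003 -0.981]]
```

View pics/p1.png

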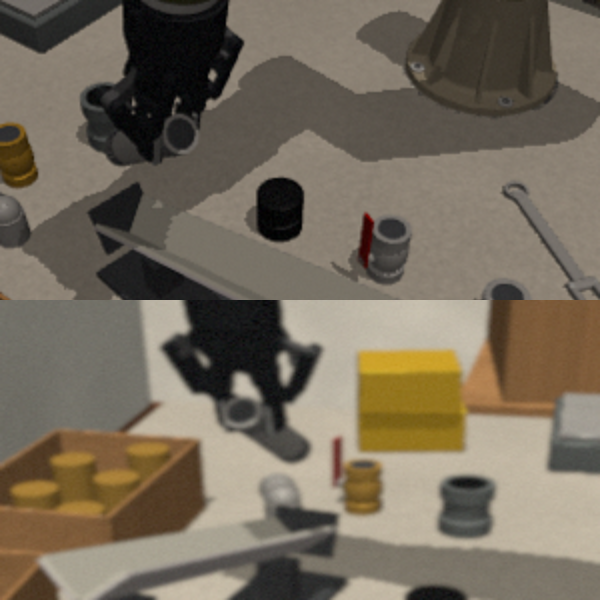

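The long nipple is held near its upper end, sloping towards the stop, and sits above the trough. I'll lower it.

```bash
python3 -m crank '{"dp":[[0,-0.001,-0.015],[0,-0.001,-0.02],[0,-0.001,-0.02],[0,0,-0.015],[0,0,-0.01],[0,0,-0.005],[0,0,-0.003],[0,0,0],[0,0,0],[0,0,0]],"rot":[[0,0,0],[0,0,0],[0,0,0],[0,0,0],[0,0,0],[0,0,0],[0,0,0],[0,0,0],[0,0,0],[0,0,0]],"fingers":[1,1,1,1,1,1,1,1,1,1]}' 100
python3 - <<'E'
from h import *
a=arm.camera("side");b=arm.camera("scene")
cv2.imwrite("pics/p2.png",np.vstack([cv2.resize(b[60:210,180:480],(600,300)),cv2.resize(a[60:210,200:440],(600,300))])[:,:,::-1])
E
```

```text
time: 4.57
tool_pos: [602.7, -75.2, 147.5]
tcp_rot: [2.302, 1.933, -0.22]
force: [-0.6, -0.4, -2.8]
opening: 0.373
grip_force: 100.1
```

View pics/p2.png

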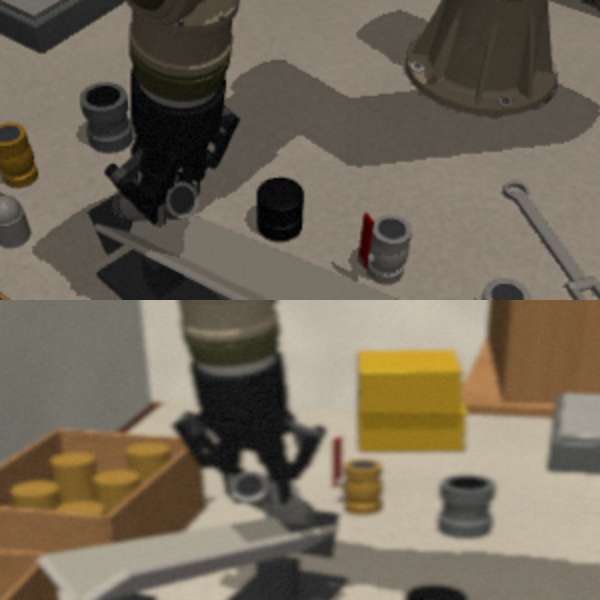

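The nipple is aligned with the V, its lower end just above the lining. Next I'll creep down while watching the force.

```bash
python3 -m crank '{"dp":[[0,0.002,-0.003],[0,0,-0.003],[0,0,-0.002],[0,0,-0.002],[0,0,-0.001],[0,0,0],[0,0,0],[0,0,0],[0,0,0],[0,0,0]],"rot":[[0,0,0],[0,0,0],[0,0,0],[0,0,0],[0,0,0],[0,0,0],[0,0,0],[0,0,0],[0,0,0],[0,0,0]],"fingers":[1,1,1,1,1,1,1,1,1,1]}' 100
python3 -c "
from station import arm
print(arm.get_obs()['tool_pos'],arm.get_obs()['force'])"
```

```text
time: 5.5
tool_pos: [602.1, -73.1, 135.5]
tcp_rot: [2.302, 1.934, -0.222]
force: [0.3, -0.6, -3.1]
opening: 0.369
grip_force: 100.1
[602.14615405 -73.06167509 135.47158897] [ 0.27650455 -0.56000593 -3.14055446]
```

```bash
python3 -m crank '{"dp":[[0,0,-0.002],[0,0,-0.001],[0,0,-0.001],[0,0,0],[0,0,0],[0,0,0],[0,0,0],[0,0,0],[0,0,0],[0,0,0]],"rot":[[0,0,0],[0,0,0],[0,0,0],[0,0,0],[0,0,0],[0,0,0],[0,0,0],[0,0,0],[0,0,0],[0,0,0]],"fingers":[1,1,1,1,1,1,1,1,1,1]}' 100

```

```text
time: 6.33
tool_pos: [602.1, -73.0, 131.4]
tcp_rot: [2.302, 1.934, -0.223]
force: [0.7, -0.5, -3.6]
opening: 0.368
grip_force: 100.1
```

```bash
python3 -m crank '{"dp":[[0.001,0,-0.001],[0,0,-0.001],[0,0,-0.001],[0,0,-0.001],[0,0,0],[0,0,0],[0,0,0],[0,0,0],[0,0,0],[0,0,0]],"rot":[[0,0,0],[0,0,0],[0,0,0],[0,0,0],[0,0,0],[0,0,0],[0,0,0],[0,0,0],[0,0,0],[0,0,0]],"fingers":[1,1,1,1,1,1,1,1,1,1]}' 100

```

```text
time: 7.17
tool_pos: [603.4, -73.3, 127.6]
tcp_rot: [2.302, 1.933, -0.222]
force: [1.5, -1.4, -0.9]
opening: 0.374
grip_force: 99.4
```

Contact. Now I'll release, retreat and head for the middle nipple.

```bash
python3 -m crank '{"dp":[[0,0,0],[0,0,0],[0,0,0],[0,0,0],[0,0,0],[0,0,0],[0,0,0.02],[0,0,0.03],[0,0,0.035],[0,0,0.035]],"rot":[[0,0,0],[0,0,0],[0,0,0],[0,0,0],[0,0,0],[0,0,0],[0,0,0],[0,0,0],[0,0,0],[0,0,0]],"fingers":[0,0,0,0,0,0,0,0,0,0]}' 100
python3 -m crank '{"dp":[[0,0.02,0.005],[-0.003,0.03,0],[-0.003,0.04,0],[-0.003,0.04,0],[-0.003,0.04,0],[-0.003,0.04,0],[-0.003,0.04,0],[-0.003,0.04,0],[-0.003,0.04,0],[-0.003,0.04,0]],"rot":[[5.1,-0.9,0],[5.1,-0.9,0],[5.1,-0.9,0],[5.1,-0.9,0],[5.1,-0.9,0],[5.1,-0.9,0],[5.1,-0.9,0],[5.1,-0.9,0],[5.1,-0.9,0],[5.1,-0.9,0]],"fingers":[0,0,0,0,0,0,0,0,0,0]}' 100
python3 -m crank '{"dp":[[0,0.03,0],[0,0.015,0],[0,0,0],[0,0,0],[0,0,0],[0,0,0],[0,0,0],[0,0,0],[0,0,0],[0,0,0]],"rot":[[0,0,0],[0,0,0],[0,0,0],[0,0,0],[0,0,0],[0,0,0],[0,0,0],[0,0,0],[0,0,0],[0,0,0]],"fingers":[0,0,0,0,0,0,0,0,0,0]}' 100
python3 - <<'E'
from h import *
np.set_printoptions(precision=3,suppress=True)
o=arm.get_obs();w=arm.camera("wrist");print(o['tool_pos'],R.from_rotvec(o['tcp_rot']).as_matrix(),o['q'])
np.savez("w2.npz",p=o['tool_pos'],r=o['tcp_rot'])
s=arm.camera("scene")
cv2.imwrite("pics/w2.png",np.vstack([cv2.resize(s[100:250,180:480],(640,320))[:180],w])[:,:,::-1])
E
```

```text
time: 8.0
tool_pos: [602.3, -72.9, 248.1]
tcp_rot: [2.303, 1.935, -0.224]
force: [1.2, -0.5, 0.5]
opening: 0.999
grip_force: 0.0
time: 8.83
tool_pos: [575.9, 298.5, 253.1]
tcp_rot: [-1.982, -1.663, -0.741]
force: [0.3, -0.2, -0.8]
opening: 1.001
grip_force: 0.0
time: 9.67
tool_pos: [576.3, 341.5, 252.3]
tcp_rot: [-1.985, -1.664, -0.737]
force: [-0.3, -0.3, -0.1]
opening: 0.996
grip_force: 0.0
[576.317 341.521 252.331] [[ 0.131  0.985  0.116]
 [ 0.747 -0.175  0.641]
 [ 0.651  0.002 -0.759]] [ 0.126  0.244 -0.185  0.889  0.67   1.96 ]
```

View pics/w2.png

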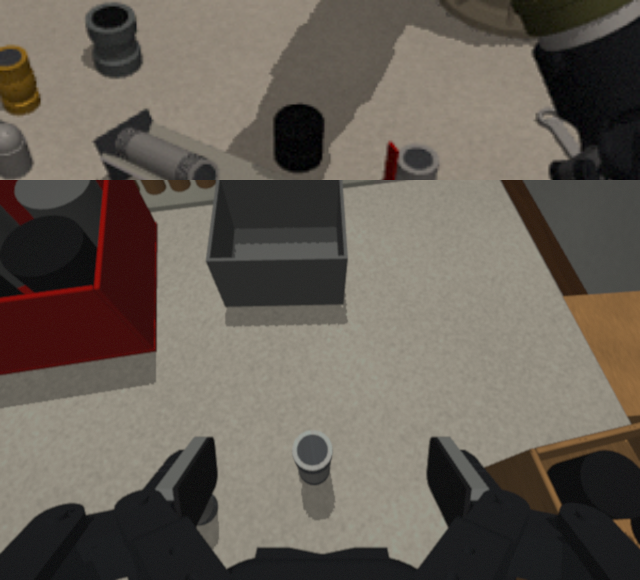

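The long nipple lies home against the stop. The middle nipple's top is at wrist (313,270).

```bash
python3 - <<'E'
from h import *
np.set_printoptions(precision=1,suppress=True)
d=np.load("w2.npz");c=cam("wrist",dict(tool_pos=d['p'],tcp_rot=d['r']))
L=onz(c,(313,270),105);print("mid",L)
t=tool([L[0],L[1],82],40);print("tcp",t,t-d['p'])
E
```

```text
mid [574.2 369.2 105. ]
tcp [575.8 378.1  71.3] [  -0.5   36.6 -181.1]
```

```bash
python3 -m crank '{"dp":[[0,0.016,-0.015],[0,0.02,-0.025],[0,0,-0.03],[0,0,-0.03],[0,0,-0.03],[0,0,-0.025],[0,0,-0.016],[0,0,-0.01],[0,0,0],[0,0,0]],"rot":[[0,0,0],[0,0,0],[0,0,0],[0,0,0],[0,0,0],[0,0,0],[0,0,0],[0,0,0],[0,0,0],[0,0,0]],"fingers":[0,0,0,0,0,0,0,0,0,0]}' 100
python3 -m crank '{"dp":[[0,0,0],[0,0,0],[0,0,0],[0,0,0],[0,0,0],[0,0,0],[0,0,0.02],[0,0,0.03],[0,0,0.04],[0,0,0.04]],"rot":[[0,0,0],[0,0,0],[0,0,0],[0,0,0],[0,0,0],[0,0,0],[0,0,0],[0,0,0],[0,0,0],[0,0,0]],"fingers":[1,1,1,1,1,1,1,1,1,1]}' 100
```

```text
time: 10.6
tool_pos: [576.2, 378.1, 71.4]
tcp_rot: [-1.984, -1.665, -0.737]
force: [0.7, -0.5, 0.1]
opening: 1.0
grip_force: 0.0
time: 11.43
tool_pos: [574.4, 377.3, 200.4]
tcp_rot: [-1.987, -1.664, -0.731]
force: [1.6, 0.4, -2.2]
opening: 0.375
grip_force: 99.2
```

```bash
python3 -m crank '{"dp":[[0,0,0.04],[0,-0.005,0.04],[0.003,-0.01,0.03],[0.005,-0.02,0.01],[0.005,-0.035,0],[0.005,-0.035,0],[0.005,-0.035,0],[0.005,-0.035,0],[0.005,-0.035,0],[0.005,-0.035,0]],"rot":[[-4.7,0.8,0],[-4.7,0.8,0],[-4.7,0.8,0],[-4.7,0.8,0],[-4.7,0.8,0],[-4.7,0.8,0],[-4.7,0.8,0],[-4.7,0.8,0],[-4.7,0.8,0],[-4.7,0.8,0]],"fingers":[1,1,1,1,1,1,1,1,1,1]}' 100
python3 -m crank '{"dp":[[0.005,-0.035,-0.01],[0.004,-0.03,-0.025],[0.003,-0.02,-0.035],[0,-0.01,-0.035],[0,-0.005,-0.02],[0,0,-0.005],[0,0,0],[0,0,0],[0,0,0],[0,0,0]],"rot":[[0,0,0],[0,0,0],[0,0,0],[0,0,0],[0,0,0],[0,0,0],[0,0,0],[0,0,0],[0,0,0],[0,0,0]],"fingers":[1,1,1,1,1,1,1,1,1,1]}' 100
python3 - <<'E'
from h import *
np.set_printoptions(precision=3,suppress=True)
print(R.from_rotvec(arm.get_obs()['tcp_rot']).as_matrix()[:,1:])
E
```

```text
time: 12.27
tool_pos: [614.2, 131.4, 321.3]
tcp_rot: [2.335, 1.965, -0.142]
force: [0.9, -0.5, -2.3]
opening: 0.375
grip_force: 99.1
time: 13.1
tool_pos: [627.3, 33.7, 193.6]
tcp_rot: [2.335, 1.966, -0.132]
force: [0.1, 0.2, -2.0]
opening: 0.369
grip_force: 99.6
[[ 0.985 -0.01 ]
 [-0.17  -0.122]
 [ 0.01  -0.993]]
```

Target is about (621, 31, 163).

```bash
python3 -m crank '{"dp":[[-0.006,-0.002,-0.006],[0,0,-0.007],[0,0,-0.005],[0,0,-0.004],[0,0,-0.003],[0,0,-0.001],[0,0,0],[0,0,0],[0,0,0],[0,0,0]],"rot":[[0,0,0],[0,0,0],[0,0,0],[0,0,0],[0,0,0],[0,0,0],[0,0,0],[0,0,0],[0,0,0],[0,0,0]],"fingers":[1,1,1,1,1,1,1,1,1,1]}' 100
python3 -m crank '{"dp":[[0,0,-0.001],[0,0,-0.001],[0,0,-0.001],[0,0,0],[0,0,0],[0,0,0],[0,0,0],[0,0,0],[0,0,0],[0,0,0]],"rot":[[0,0,0],[0,0,0],[0,0,0],[0,0,0],[0,0,0],[0,0,0],[0,0,0],[0,0,0],[0,0,0],[0,0,0]],"fingers":[1,1,1,1,1,1,1,1,1,1]}' 100
python3 - <<'E'
from h import *
a=arm.camera("side");b=arm.camera("scene")
cv2.imwrite("pics/p3.png",np.vstack([cv2.resize(b[100:250,180:480],(600,300)),cv2.resize(a[60:210,200:440],(600,300))])[:,:,::-1])
E
```

```text
time: 13.93
tool_pos: [621.0, 30.7, 166.0]
tcp_rot: [2.336, 1.965, -0.135]
force: [4.3, -2.0, 0.5]
opening: 0.37
grip_force: 99.2
time: 14.77
tool_pos: [621.4, 30.3, 164.0]
tcp_rot: [2.335, 1.964, -0.134]
force: [3.5, -2.2, 6.1]
opening: 0.366
grip_force: 99.5
```

View pics/p3.png

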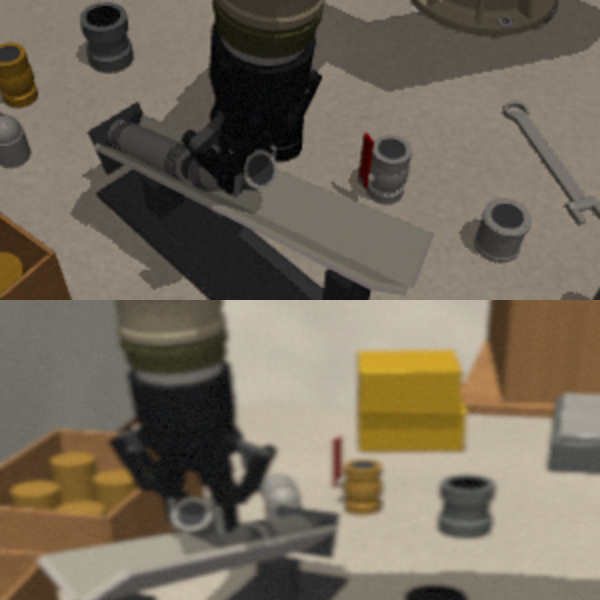

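The middle nipple is touching the trough just above the long one. I'll release it and go for the short one.

```bash
python3 -m crank '{"dp":[[0,0,0],[0,0,0],[0,0,0],[0,0,0],[0,0,0],[0,0,0],[0,0,0.02],[0,0,0.03],[0,0,0.035],[0,0,0.02]],"rot":[[0,0,0],[0,0,0],[0,0,0],[0,0,0],[0,0,0],[0,0,0],[0,0,0],[0,0,0],[0,0,0],[0,0,0]],"fingers":[0,0,0,0,0,0,0,0,0,0]}' 100
python3 -m crank '{"dp":[[-0.01,0.02,0.005],[-0.018,0.03,0],[-0.018,0.032,0],[-0.018,0.032,0],[-0.018,0.032,0],[-0.018,0.032,0],[-0.018,0.032,0],[-0.018,0.032,0],[-0.018,0.032,0],[-0.01,0.02,0]],"rot":[[4.7,-0.8,0],[4.7,-0.8,0],[4.7,-0.8,0],[4.7,-0.8,0],[4.7,-0.8,0],[4.7,-0.8,0],[4.7,-0.8,0],[4.7,-0.8,0],[4.7,-0.8,0],[4.7,-0.8,0]],"fingers":[0,0,0,0,0,0,0,0,0,0]}' 100
python3 -m crank '{"dp":[[-0.005,0.01,0],[0,0,0],[0,0,0],[0,0,0],[0,0,0],[0,0,0],[0,0,0],[0,0,0],[0,0,0],[0,0,0]],"rot":[[0,0,0],[0,0,0],[0,0,0],[0,0,0],[0,0,0],[0,0,0],[0,0,0],[0,0,0],[0,0,0],[0,0,0]],"fingers":[0,0,0,0,0,0,0,0,0,0]}' 100
python3 - <<'E'
from h import *
np.set_printoptions(precision=3,suppress=True)
o=arm.get_obs();w=arm.camera("wrist");print(o['tool_pos'],R.from_rotvec(o['tcp_rot']).as_matrix()[:,1:],o['q'])
np.savez("w3.npz",p=o['tool_pos'],r=o['tcp_rot'])
s=arm.camera("scene")
cv2.imwrite("pics/w3.png",np.vstack([cv2.resize(s[130:250,200:440],(640,320))[:190],w])[:,:,::-1])
E
```

```text
time: 15.7
tool_pos: [620.5, 31.0, 270.7]
tcp_rot: [2.336, 1.965, -0.134]
force: [0.1, -0.3, 0.4]
opening: 1.0
grip_force: 0.0
time: 16.53
tool_pos: [453.6, 327.1, 273.0]
tcp_rot: [-1.979, -1.664, -0.74]
force: [-0.2, 0.1, 0.2]
opening: 0.997
grip_force: 0.0
time: 17.37
tool_pos: [451.2, 334.9, 272.3]
tcp_rot: [-1.985, -1.665, -0.737]
force: [-0.1, 0.3, 0.2]
opening: 0.999
grip_force: 0.0
[451.192 334.869 272.259] [[ 0.985  0.116]
 [-0.175  0.641]
 [ 0.002 -0.759]] [ 0.147 -0.002 -0.421  0.883  0.665  1.985]
```

View pics/w3.png

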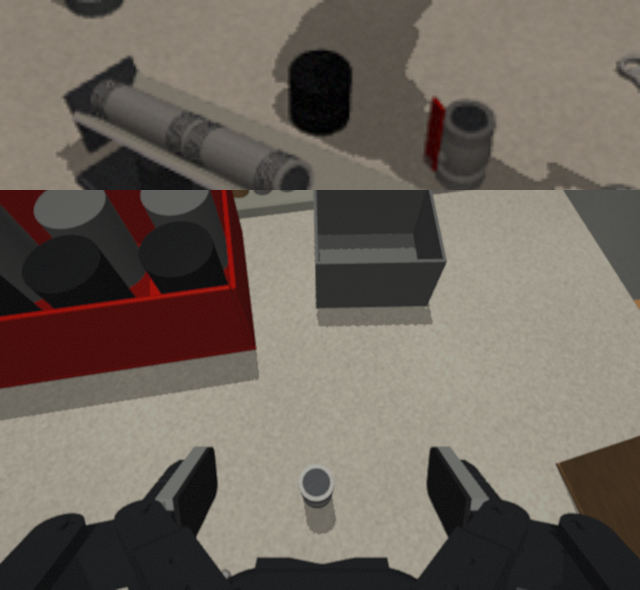

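The long and middle nipples lie in line, end to end. The short one's top is at wrist (316,293).

```bash
python3 - <<'E'
from h import *
np.set_printoptions(precision=1,suppress=True)
d=np.load("w3.npz");c=cam("wrist",dict(tool_pos=d['p'],tcp_rot=d['r']))
L=onz(c,(316,293),80);print("short",L)
t=tool([L[0],L[1],60],40);print("tcp",t,t-d['p'])
print("socket top",onz(cam("scene"),(432,209),50))
import io,contextlib
with contextlib.redirect_stdout(io.StringIO()): import fit
print(place(fit.W(fit.r.x,fit.F(0,0,0)),fit.r.x[2],258,31,60,40))
E
```

```text
short [449. 350.  80.]
tcp [450.5 358.9  49.3] [  -0.7   24.  -223. ]
socket top [430.1 221.4  50. ]
(array([634.73, 109.04, 194.36]), 1)
```

Plenty of clearance to the socket.

```bash
python3 -m crank '{"dp":[[0,0.012,-0.015],[0,0.012,-0.03],[0,0,-0.035],[0,0,-0.035],[0,0,-0.035],[0,0,-0.03],[0,0,-0.023],[0,0,-0.015],[0,0,-0.005],[0,0,0]],"rot":[[0,0,0],[0,0,0],[0,0,0],[0,0,0],[0,0,0],[0,0,0],[0,0,0],[0,0,0],[0,0,0],[0,0,0]],"fingers":[0,0,0,0,0,0,0,0,0,0]}' 100
python3 -m crank '{"dp":[[0,0,0],[0,0,0],[0,0,0],[0,0,0],[0,0,0],[0,0,0],[0,0,0.02],[0,0,0.03],[0,0,0.04],[0,0,0.04]],"rot":[[0,0,0],[0,0,0],[0,0,0],[0,0,0],[0,0,0],[0,0,0],[0,0,0],[0,0,0],[0,0,0],[0,0,0]],"fingers":[1,1,1,1,1,1,1,1,1,1]}' 100
```

```text
time: 18.3
tool_pos: [450.0, 358.8, 47.9]
tcp_rot: [-1.985, -1.664, -0.733]
force: [-0.0, 0.1, 0.5]
opening: 0.996
grip_force: 0.0
time: 19.13
tool_pos: [449.4, 358.4, 179.5]
tcp_rot: [-1.986, -1.664, -0.732]
force: [1.3, 0.5, -2.0]
opening: 0.373
grip_force: 99.1
```

```bash
python3 -m crank '{"dp":[[0,0,0.04],[0,-0.005,0.04],[0.01,-0.015,0.035],[0.02,-0.025,0.015],[0.025,-0.03,0],[0.025,-0.03,0],[0.025,-0.03,0],[0.025,-0.03,0],[0.025,-0.03,0],[0.02,-0.025,0]],"rot":[[-3.84,0.68,0],[-3.84,0.68,0],[-3.84,0.68,0],[-3.84,0.68,0],[-3.84,0.68,0],[-3.84,0.68,0],[-3.84,0.68,0],[-3.84,0.68,0],[-3.84,0.68,0],[-3.84,0.68,0]],"fingers":[1,1,1,1,1,1,1,1,1,1]}' 100
python3 -m crank '{"dp":[[0.01,-0.02,-0.01],[0,-0.01,-0.02],[0,0,-0.03],[0,0,-0.02],[0,0,-0.005],[0,0,0],[0,0,0],[0,0,0],[0,0,0],[0,0,0]],"rot":[[0,0,0],[0,0,0],[0,0,0],[0,0,0],[0,0,0],[0,0,0],[0,0,0],[0,0,0],[0,0,0],[0,0,0]],"fingers":[1,1,1,1,1,1,1,1,1,1]}' 100
```

```text
time: 19.97
tool_pos: [627.5, 136.6, 309.0]
tcp_rot: [-2.396, -2.009, -0.032]
force: [-0.9, 0.0, -1.6]
opening: 0.367
grip_force: 99.3
time: 20.8
tool_pos: [636.8, 109.2, 226.0]
tcp_rot: [-2.394, -2.011, -0.04]
force: [-0.7, -0.1, -2.2]
opening: 0.371
grip_force: 99.7
```

```bash
python3 -m crank '{"dp":[[-0.002,0,-0.006],[0,0,-0.007],[0,0,-0.006],[0,0,-0.005],[0,0,-0.003],[0,0,-0.001],[0,0,0],[0,0,0],[0,0,0],[0,0,0]],"rot":[[0,0,0],[0,0,0],[0,0,0],[0,0,0],[0,0,0],[0,0,0],[0,0,0],[0,0,0],[0,0,0],[0,0,0]],"fingers":[1,1,1,1,1,1,1,1,1,1]}' 100
python3 -m crank '{"dp":[[0,0,-0.001],[0,0,-0.001],[0,0,-0.001],[0,0,0],[0,0,0],[0,0,0],[0,0,0],[0,0,0],[0,0,0],[0,0,0]],"rot":[[0,0,0],[0,0,0],[0,0,0],[0,0,0],[0,0,0],[0,0,0],[0,0,0],[0,0,0],[0,0,0],[0,0,0]],"fingers":[1,1,1,1,1,1,1,1,1,1]}' 100
```

```text
time: 21.63
tool_pos: [634.2, 109.0, 196.6]
tcp_rot: [-2.393, -2.009, -0.037]
force: [-0.3, 0.8, -2.3]
opening: 0.373
grip_force: 99.7
time: 22.47
tool_pos: [634.7, 108.8, 193.7]
tcp_rot: [-2.394, -2.01, -0.038]
force: [4.5, -1.7, 1.2]
opening: 0.369
grip_force: 99.4
```

```bash
python3 -m crank '{"dp":[[0,0,0],[0,0,0],[0,0,0],[0,0,0],[0,0,0],[0,0,0],[0,0,0.015],[0,0,0.03],[0,0,0.04],[0,0,0.04]],"rot":[[0,0,0],[0,0,0],[0,0,0],[0,0,0],[0,0,0],[0,0,0],[0,0,0],[0,0,0],[0,0,0],[0,0,0]],"fingers":[0,0,0,0,0,0,0,0,0,0]}' 100
python3 -m crank '{"dp":[[-0.02,0,0.03],[-0.03,0,0],[-0.04,0,0],[-0.04,0,0],[-0.03,0,0],[0,0,0],[0,0,0],[0,0,0],[0,0,0],[0,0,0]],"rot":[[0,0,0],[0,0,0],[0,0,0],[0,0,0],[0,0,0],[0,0,0],[0,0,0],[0,0,0],[0,0,0],[0,0,0]],"fingers":[0,0,0,0,0,0,0,0,0,0]}' 100
python3 - <<'E'
from h import *
a=arm.camera("side");b=arm.camera("scene")
cv2.imwrite("pics/p4.png",np.vstack([cv2.resize(b[90:290,150:490],(680,400)),cv2.resize(a[120:280,200:520],(680,340))[:200]])[:,:,::-1])
E
```

```text
time: 23.3
tool_pos: [633.1, 109.0, 318.7]
tcp_rot: [-2.391, -2.008, -0.033]
force: [1.6, 0.3, 0.9]
opening: 0.997
grip_force: 0.0
time: 24.13
tool_pos: [475.2, 108.9, 347.9]
tcp_rot: [-2.393, -2.009, -0.036]
force: [0.1, 0.8, 0.8]
opening: 0.999
grip_force: 0.0
```

View pics/p4.png

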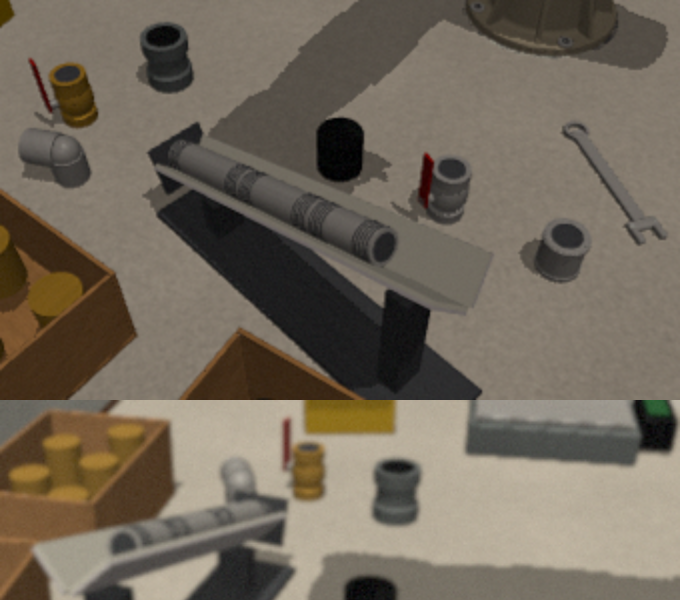

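All three nipples lie end to end in the fold, from the stop at (175,145) up to (380,243). The bystanders stand where they were.

```bash
python3 -c "
from station import arm
print(arm.hand_in())"
```

```text
the job is handed in; nothing more can be done
None
```

The job is handed in: the three nipples lie end to end along the trough's fold, the long one against the stop, then the middle, then the short, and the other fittings stand where they were; it took about 24 s of the 67 s.

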